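Swing a heat-sink bar into its assembly fixture

ROBOT

A 7-joint arm with a two-finger parallel gripper is mounted at the origin on the work surface. World frame = base frame: x ahead of the robot, y to its left, z up, the work surface at z = 0. Lengths are in m, angles in rad, forces in N, time in s.
With the tool pointing down it reaches from about 0.4 to 0.875 m from the base axis. Payload 19.3 kg.
Tool frame: the origin (TCP) lies on the centre line of the jaws, within the pads' length; the fingertips stand 22 mm ahead of it and the grasp point (between the pads) lies 3 mm ahead of it (finger_overhang is the distance from the TCP to the fingertips, in m); z points along the fingers, y is the line along which they close (so a half turn about z gives the same grasp; the last joint's range is limited). The gripper opens to 85 mm and grips with 20 to 120 N. Pads are 22 mm wide; open, the fingers measure 114 mm over their backs; the gripper's body (76 mm by 85 mm) begins 54 mm behind the grasp point. The pads swing forward as they close: fully open they stand 13 mm farther back than shut.
Start: joints at [-1.383, 0.521, -0.036, 1.599, 0.021, 1.021, -0.113], TCP at [0.159, 0.604, 0.253] pointing down, gripper open.
Joint ranges: [-2.91, 2.91], [-0.3, 2.13], [-1.5, 1.42], [0.17, 2.43], [-1.26, 4.41], [0.16, 1.93], [-2.52, 2.52]. Speed limits (rad/s): [1.89, 1.89, 2.39, 2.39, 3.01, 3.01, 3.01].

INTERFACE

Orientations are given as a unit quaternion [w, x, y, z].
In Python, from cell import get_obs, read_camera, finish_job, finger_overhang gives the robot as it stands.
- The arm moves only by the shell command python3 -m creep 'ROWS' [OPENING] [FORCE]. ROWS is JSON, a list of rows, each a list of 2 entries, a list of its own where there are three numbers: the shift along the tool's x, y, z in m, then the turn, a rotation vector about the tool's x, y, z in degrees. In form: [[[x, y, z], [ax, ay, az]], ...]. A call has 1 to 12 rows; each row is the pose to reach, as a shift and turn from the pose commanded when the call began, along the tool's axes at that moment; what a row does not reach only later rows make up. A row lasts 1/8 s, in which the tool goes at most 62.5 mm and 10.7 degrees, less where a joint would pass 70% of its speed; a pose out of reach is approached as far as the arm can. A call with a gripper value outside its range is refused whole. OPENING is the closure, from 0 (fully open) to 1 (shut), set as the call begins (- or left out, the last holds). The fingers move at their own pace and stop on an object; FORCE is the grip in N (left out, the last holds). Time passes only in rows, so rows that repeat a pose let the fingers close. It gives the time, the measured TCP pose, the force, the opening and the grip force at its end, in the units of the state.
- get_obs(): the state, without advancing time (a new reading comes with each control period).
- read_camera(name): name is "side" or "top" or "wrist"; returns a dict with "frame" (400x640x3 uint8, red, green, blue), "z_map" (400x640 float32, m along the optical axis (not along the pixel's ray), 0 where there is no reading), "intrinsics" (3x3 intrinsics, pixels), "D" ([k1, k2, p1, p2, k3] as OpenCV has them; the pictures are not rectified), "world_from_camera" (4x4, takes a point from camera to world coordinates). Camera axes: x right, y up, looking along -z (the intrinsics and any distortion apply to the point x, -y, -z); pixel columns grow to the right and rows downward; lengths in m; the calibration is good to about 2 mm. A picture is of the moment at which its call begins.
- finish_job(): hands the job in; it is judged then, once.
The state is a dict: "time_s": time; "q": joint angles; "joint_velocities": joint speeds; "tau": joint torques, N m; "position": TCP position; "orientation": TCP orientation; "contact_force": force on the tool from outside, world axes, zero at the start; "wrist_torque": the same for the moment, N m; "grip_width": finger opening in m; "grip_force": force on a finger pad.
Only numpy, scipy, OpenCV 4.12 (cv2) and the standard library are available. Lean on these libraries where they do the work, as an engineer would, in place of code of your own. Each camera call takes 0.05 s, during which the arm holds its last target. There are 200 camera calls.

TASK

Load the finned aluminium bar into the bench fixture: set it down at a clear slant to the fixture's line (roughly 25 degrees), on the catch's open side, with its V-notch against the round locating post. Then, keeping the notch pushed onto the post with a steady 10 N or so all the way, swing the other end round past the sprung roller until the bar's side rests against the stop post with the roller holding it there, and let go. Feel your way and never force the bar against the posts (20 N of push is already too much), and leave the spool, wire stripper and circuit board where they are.

Things in the scene. Friction and masses are not known exactly. Their poses are not given: they have to be found in the camera images.
- bar: loose finned aluminium heat-sink bar, 230 long (x) x 30 wide (y) x 36 mm high (z), about 0.4 kg, flat sides; origin at the middle of its underside; its -x end has an upright 90-degree V-notch 10 mm deep (horn tips at x = -115, bottom of the V at x = -105), its +x end is square, at x = +115; the post bears on both faces of the V, so its contact forces add up to about 1.4 times the push along the bar
- notch (a point): the point on the bar where the centre of the post's bush lies when the notch is fully seated: bar x = -119.1, y = 0, 20 mm above the underside
- fixture: fixture bolted to the bench, on the bench's own level (its base plate is under 1 mm thick and the bar slides on it freely); origin on the bench, on its centre line, 119.1 mm from the post's stud, about where the bar's origin comes when loaded; +x runs along this line from the post to the roller catch, +y from the line towards the stop post. The bar is swung in from the -y side. The catch's fixed housing, 42 mm high, covers x 167 to 205, y -44 to +1
- post: upright locating post at fixture x = -119.1, y = 0: a thin stud (origin on its axis, at bench level, 52 mm high) carrying a round steel bush, 20 mm diameter, 44 mm high, on which the notch bears. The bush is an eccentric, clamped tight: its centre stands 5 mm off the stud's axis in a direction that differs each time and is not in the poses, so it must be felt for (or seen)
- post_axis (a point): point on the axis of the post's stud (not of its bush), 20 mm above the bench
- stop: upright stop post at fixture x = 95, y = 27: a stud (origin on its axis, at bench level, 50 mm high) carrying a round steel bush, 24 mm diameter, 40 mm high, also a clamped eccentric: its centre stands 1.5 mm off the stud's axis in an unknown direction. The loaded bar's +y side rests on it, so the loaded bar may lie up to 0.03 rad off the fixture's line. Between post and stop the bar's side is free, so fingers have room there
- catch (a joint): sprung carriage of the roller catch: 0 = fully out towards the post, grows to 0.018 m as it is pushed back along fixture +x; spring 3 N at 0, plus 0.25 N per mm. The bar's end must push it back 2 to 13 mm to pass (some 4 to 14 N sideways at the bar's end); once the bar is within about 6 mm of the stop the roller comes behind its corner and presses it onto stop and post. How far out it then stands depends on the bushes (0 to 12 mm)
- catch_roller (a point): axis of the catch's free-turning white roller, 32 mm diameter, 33 mm high, 20 mm above the bench; with the catch at 0 at fixture x = 123.5, y = -21.8
- spool: solder spool standing upright, 54 mm diameter, 38 mm high, origin under its centre; leave alone
- stripper: wire stripper lying flat, about 170 x 55 x 17 mm, origin near the middle of its handles, jaws to +x; leave alone
- board: circuit board lying flat, 75 x 120 mm, 16 mm high with its parts, origin under its centre; leave alone
There are look-alikes about, which are no part of the job. There is more than one size of the bar; the job needs the middle-sized.

How it is judged:
By the outcome, as a careful person would: the job done as asked, in the order asked, and still so for the second after the job is handed in, with the robot touching nothing.
It also fails if it takes over 54 s, if anything falls off the work surface, if the arm or the gripper's body presses on something with over 40 N, if the wrist force passes 120 N, or if a joint passes its speed limit or range.

## Working session

There is one attempt and no reset: what is moved stays moved. The work goes in short steps, Python scripts to look and compute and a shell command to move; the robot and the scene stay as the last step left them, time stands still between calls to the robot, and variables do not carry over. Pictures are saved under pics/ and viewed, at most 10 in all, crops included, and the job is handed in when it is done.

```bash
ls; mkdir -p pics
python3 - <<'E'
from cell import get_obs, read_camera, finger_overhang
import cv2,numpy as np
print(get_obs(),finger_overhang)
for n in ["top","side"]:
    c=read_camera(n); np.save(f'pics/{n}.npy',c,allow_pickle=True)
    cv2.imwrite(f'pics/{n}0.png',c['frame'][:,:,::-1]); print(n,c['intrinsics'],c['D'],c['world_from_camera'])
E
```

```text
pics
{'time_s': 0.0, 'q': array([-1.38319505,  0.52202809, -0.03633257,  1.60003434,  0.02121535,
        1.02110257, -0.11279585]), 'joint_velocities': array([ 0.00044918, -0.00066163,  0.00041822, -0.00174315,  0.00031126,
       -0.00038655, -0.00057551]), 'tau': array([-2.18545479e-04, -9.27112412e+01,  1.98023468e+00, -3.69932270e+01,
        1.79143361e-02,  8.13670456e-03,  3.90980773e-06]), 'position': array([0.1592993 , 0.60401596, 0.25270746]), 'orientation': array([-2.82362127e-05,  1.28540403e-01,  9.91704095e-01, -5.92746900e-04]), 'contact_force': array([0.59205731, 0.16757039, 0.67598894]), 'wrist_torque': array([-0.00721275,  0.00227864,  0.00590613]), 'grip_force': 0.0, 'grip_width': 0.08557410630209551} 0.022
top [[436.35637985   0.         319.117526  ]
 [  0.         436.35637985 196.12607782]
 [  0.           0.           1.        ]] [-0.03997776  0.          0.          0.          0.        ] [[ 0.04462809  0.97355818 -0.22403748  0.26295081]
 [-0.99900196  0.04390631 -0.00820489 -0.12558494]
 [ 0.00184873  0.22418005  0.97454599  1.18453986]
 [ 0.          0.          0.          1.        ]]
side [[386.79424939   0.         321.20404008]
 [  0.         386.79424939 203.12499922]
 [  0.           0.           1.        ]] [-0.06246849  0.          0.          0.          0.        ] [[ 0.73663265  0.35535023 -0.57541164 -0.15616105]
 [-0.67607157  0.36515305 -0.63999256 -0.85482691]
 [-0.01730819  0.86045887  0.50922585  0.65073446]
 [ 0.          0.          0.          1.        ]]
```

View pics/top0.png

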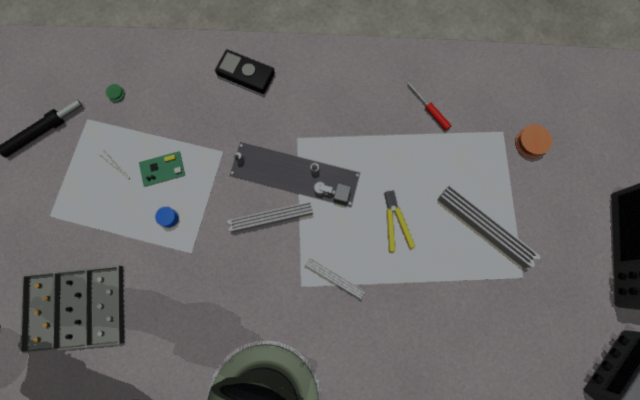

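View pics/side0.png

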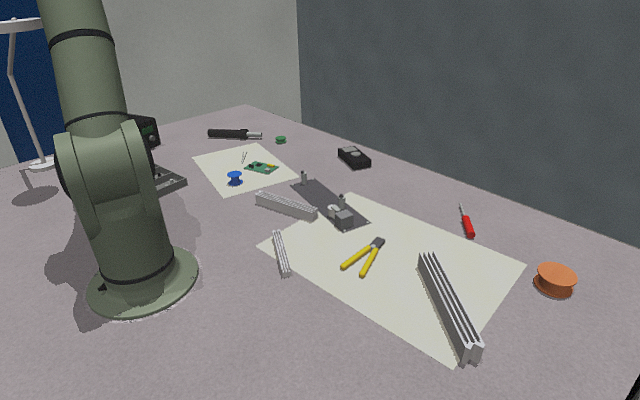

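Top view: bar candidates are (270,217), about 0.23 m; (335,278), about 0.16 m; and (490,226), about 0.31 m. The middle-sized one is (270,217). The fixture plate is at (295,175): post at left (239,160), stop at (314,170), roller at (322,188). Blue spool (167,217) and board (162,168) are on the left sheet, the stripper is at (398,220), and the orange spool (535,140) is a look-alike. I'll check the choice in one close crop.

```bash
cat > h.py <<'E'
import numpy as np,cv2
from cell import get_obs, read_camera
from scipy.spatial.transform import Rotation as R
def ray(c,uv):
    p=cv2.undistortPoints(np.array(uv,float).reshape(-1,1,2),c['intrinsics'],np.array(c['D']))[:,0]
    d=np.c_[p[:,0],-p[:,1],-np.ones(len(p))]; T=c['world_from_camera']
    return T[:3,3], d@T[:3,:3].T
def onplane(c,uv,z):
    o,d=ray(c,uv); return o+d*((z-o[2])/d[:,2])[:,None]
def proj(c,P):
    T=c['world_from_camera']; q=(np.atleast_2d(P)-T[:3,3])@T[:3,:3]
    q=q*[1,-1,-1]; return cv2.projectPoints(q,np.zeros(3),np.zeros(3),c['intrinsics'],np.array(c['D']))[0][:,0]
def cloud(c):
    h,w=c['z_map'].shape; u,v=np.meshgrid(np.arange(w),np.arange(h))
    o,d=ray(c,np.c_[u.ravel(),v.ravel()]); P=o+d*c['z_map'].reshape(-1,1); return P.reshape(h,w,3)
def toolR():
    o=get_obs(); q=o['orientation']; return o['position'],R.from_quat(q[[1,2,3,0]])
def rel(p,yaw=None):
    "shift in tool axes to reach world p; turn rotvec (deg) so tool y axis points at world yaw (mod 180), tool down"
    p0,r=toolR(); s=r.inv().apply(np.array(p)-p0); out=[np.round(s,4)]
    if yaw is not None:
        y=r.as_matrix()[:,1]; cur=np.arctan2(y[1],y[0]); d=(yaw-cur+np.pi/2)%np.pi-np.pi/2
        yy=np.array([np.cos(cur+d),np.sin(cur+d),0]); z=np.array([0,0,-1.]); x=np.cross(yy,z)
        out.append(np.round((r.inv()*R.from_matrix(np.c_[x,yy,z])).as_rotvec(degrees=True),2))
    return out
E
python3 - <<'E'
from h import *
c=np.load('pics/top.npy',allow_pickle=True).item()
cv2.imwrite('pics/crop1.png',cv2.resize(c['frame'][130:250,215:375,::-1],None,fx=5,fy=5,interpolation=cv2.INTER_CUBIC))
P=cloud(c)
for n,(a,b,e,f) in dict(mid=(195,240,222,318),small=(255,302,300,370),long=(182,270,432,545)).items():
    Q=P[a:b,e:f].reshape(-1,3); col=c['frame'][a:b,e:f].reshape(-1,3).mean(1)
    Q=Q[(Q[:,2]>0.012)&(Q[:,2]<.06)]; r=cv2.minAreaRect((Q[:,:2]*1000).astype(np.float32)); print(n,len(Q),r,np.percentile(Q[:,2],[50,95]))
print(onplane(c,[[239,160],[314,170],[322,188]],.04))
E
```

```text
mid 1067 ((466.18499755859375, 13.527252197265625), (31.726964950561523, 228.97897338867188), 15.82340145111084) [0.02906983 0.03752369]
small 588 ((313.7303161621094, -165.14120483398438), (174.22596740722656, 24.441673278808594), 62.494529724121094) [0.02041289 0.02983012]
long 2097 ((464.4466247558594, -573.5208129882812), (300.16070556640625, 42.985374450683594), 52.65747833251953) [0.03968332 0.04859159]
[[ 0.617891    0.10847912  0.04      ]
 [ 0.59853654 -0.09872978  0.04      ]
 [ 0.54893598 -0.1227267   0.04      ]]
```

View pics/crop1.png

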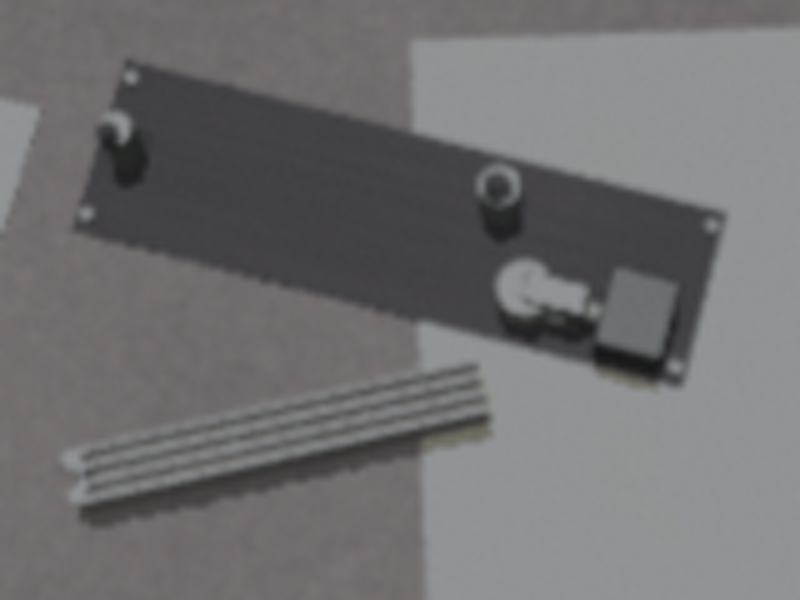

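The crop confirms the middle bar, with its V-notch at the left end, crop (70,475). The post is at crop (115,128), the stop at (498,187) and the roller at (525,285). The bar axis is at about -74°, the fixture at about -102°. Next I go above the bar.

Run:
```python
from h import *
print(rel([.474,-.015,.25],np.radians(15.8)))
```

```text
[array([-0.4621, -0.5184,  0.0033]), array([-5.000e-02,  3.000e-02,  5.943e+01])]
```

```bash
python3 -m creep '[[[-0.035,-0.04,0],[0,0,5]],[[-0.074,-0.083,0],[0,0,10]],[[-0.113,-0.127,0],[0,0,15]],[[-0.15,-0.17,0],[0,0,20]],[[-0.19,-0.212,0],[0,0,25]],[[-0.23,-0.258,0],[0,0,30]],[[-0.27,-0.3,0],[0,0,36]],[[-0.31,-0.345,0],[0,0,42]],[[-0.35,-0.39,0],[0,0,47]],[[-0.39,-0.435,0],[0,0,52]],[[-0.43,-0.48,0],[0,0,56]],[[-0.462,-0.518,0],[0,0,59.4]]]' 0 80; python3 -m creep '[[[0,0,0],[0,0,0]],[[0,0,0],[0,0,0]]]'
python3 - <<'E'
from h import *
print(rel([.474,-.015,.25],np.radians(15.8)))
c=read_camera('wrist'); np.save('pics/w1.npy',c,allow_pickle=True)
cv2.imwrite('pics/w1.png',c['frame'][:,:,::-1]); print(c['world_from_camera'])
E
```

```text
time_s: 1.6
position: [0.4746, -0.0165, 0.2533]
orientation: [0.0, 0.604, 0.797, -0.0]
contact_force: [1.0, 0.8, -0.0]
grip_width: 0.085
grip_force: 0.0
time_s: 1.85
position: [0.4737, -0.014, 0.253]
orientation: [-0.0, 0.603, 0.798, -0.0]
contact_force: [-0.3, 0.9, 1.0]
grip_width: 0.0853
grip_force: 0.0
[array([-0.0011,  0.    ,  0.003 ]), array([-0.04, -0.02,  0.05])]
[[ 0.96190521 -0.25940882 -0.08628691  0.45117792]
 [ 0.27338057  0.91134491  0.30775562  0.06456587]
 [-0.00119739 -0.3196209   0.94754475  0.37420718]
 [ 0.          0.          0.          1.        ]]
```

View pics/w1.png

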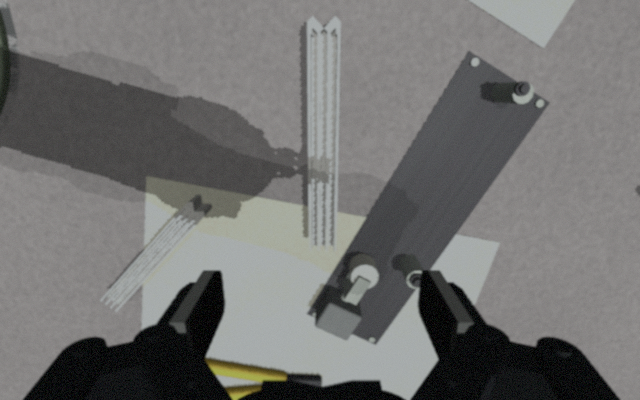

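The wrist view shows the bar at (324,25)–(325,243) with its notch up, the post at (521,93), the stop at (413,277) and the roller at (363,277). I'll measure the bar and zoom in on the post and stop.

Run:
```python
from h import *
c=np.load('pics/w1.npy',allow_pickle=True).item(); P=cloud(c)
Q=P[5:262,290:350].reshape(-1,3); Q=Q[(Q[:,2]>0.012)&(Q[:,2]<.05)&(Q[:,0]<.53)]; r=cv2.minAreaRect((Q[:,:2]*1000).astype(np.float32)); print(r)
f=c['frame'][:,:,::-1]
a=cv2.resize(f[70:120,480:560],None,fx=8,fy=8,interpolation=cv2.INTER_CUBIC)
b=cv2.resize(f[245:310,380:440],None,fx=8,fy=8,interpolation=cv2.INTER_CUBIC)[:400,:]
a=a[:,:]; cv2.imwrite('pics/posts.png',cv2.convertScaleAbs(np.hstack([a[:,160:],b[:400,:320]]),alpha=1.3))
```

```text
((467.6025390625, 13.405654907226562), (30.03592872619629, 229.82684326171875), 15.683090209960938)
```

View pics/posts.png

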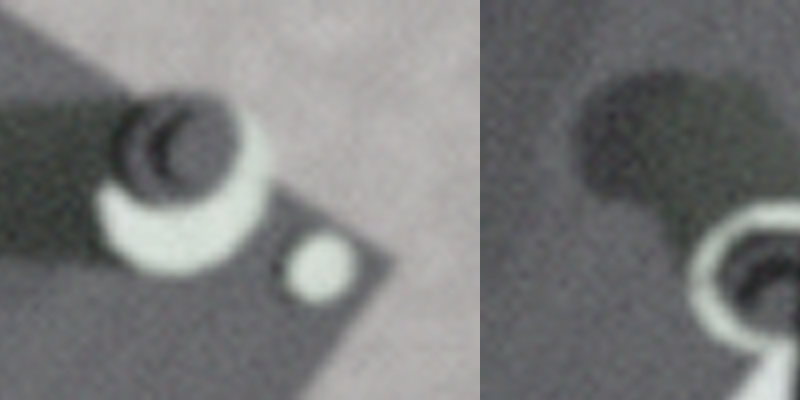

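Run:
```python
from h import *
c=np.load('pics/w1.npy',allow_pickle=True).item(); f=c['frame']
m=(f[74:108,508:538].min(2)>165).astype(np.uint8); n,l,s,ce=cv2.connectedComponentsWithStats(m); 
for i in range(1,n):
    if s[i][4]>15: print(s[i], cv2.minEnclosingCircle(np.argwhere(l==i)[:,::-1].astype(np.float32)+[508,74]) if 0 else (cv2.minEnclosingCircle(np.argwhere(l==i)[:,::-1].astype(np.float32))))
B=onplane(c,[[522.4,93.3]],.044)[0]; S=onplane(c,[[523.3,88.1]],.052)[0]; N=onplane(c,[[522.1,88.1]],.05)[0]
T=onplane(c,[[416,279.2]],.040)[0]; Rr=onplane(c,[[363,277]],.033)[0]
t=np.load('pics/top.npy',allow_pickle=True).item()
print('bush',B,'stud',S,N,'stop',T,'roller',Rr, 'top-view bush', onplane(t,[[215+117/5-.4,130+129/5-.4]],.044))
v=T-S; th=np.arctan2(v[1],v[0])-np.arctan2(27,214.1); print(np.hypot(*v[:2]),np.degrees(th))
ex=np.array([np.cos(th),np.sin(th)]); ey=np.array([-ex[1],ex[0]]);
for q in (B,Rr): print((q-S)[:2]@ex,(q-S)[:2]@ey)
g=onplane(c,[[475,62],[540,103],[373,340],[318,311]],.001)[:,:2]; d1=g[2]-g[1]; d2=g[3]-g[0]; print(np.degrees([np.arctan2(d1[1],d1[0]),np.arctan2(d2[1],d2[0])]))
```

```text
bush [0.63092325 0.11191762 0.044     ] stud [0.62535041 0.11506493 0.052     ] [0.62537965 0.11507219 0.05      ] stop [ 0.60796656 -0.1005712   0.04      ] roller [ 0.55217852 -0.11779094  0.033     ] top-view bush [[0.62970655 0.11156021 0.044     ]]
0.2163357023999941 -101.79660991381327
0.0019415356075394952 0.006098567581477834
0.2428969526464218 -0.024021838098557076
[-102.11055111 -102.40019902]
```

Run:
```python
from h import *
print(rel([.4757,-.0155,.028],np.radians(15.68)))
```

```text
[array([-0.0026,  0.0016,  0.2251]), array([-0.03, -0.02,  0.23])]
```

```bash
python3 -m creep '[[[-0.0026,0.0016,0.06],[0,0,0.2]],[[-0.0026,0.0016,0.115],[0,0,0.2]],[[-0.0026,0.0016,0.165],[0,0,0.2]],[[-0.0026,0.0016,0.2],[0,0,0.2]],[[-0.0026,0.0016,0.22],[0,0,0.2]],[[-0.0026,0.0016,0.2251],[0,0,0.2]],[[-0.0026,0.0016,0.2251],[0,0,0.2]]]' 0 80; python3 -m creep '[[[0,0,0],[0,0,0]],[[0,0,0],[0,0,0]],[[0,0,0],[0,0,0]],[[0,0,0],[0,0,0]],[[0,0,0],[0,0,0]],[[0,0,0],[0,0,0]]]' 1 90
```

```text
time_s: 2.78
position: [0.4763, -0.0158, 0.0286]
orientation: [-0.0, 0.604, 0.797, 0.0]
contact_force: [-0.0, -1.0, 0.5]
grip_width: 0.0857
grip_force: 0.0
time_s: 3.52
position: [0.4764, -0.0164, 0.0288]
orientation: [0.0, 0.604, 0.797, 0.0]
contact_force: [-2.2, 1.0, 14.8]
grip_width: 0.0289
grip_force: 89.0
```

```bash
python3 - <<'E'
from h import *
print(rel([.5338,-.0162,.09],np.radians(-37)))
E
python3 -m creep '[[[0,0,-0.02],[0,0,0]],[[0,0,-0.062],[0,0,0]],[[0,0,-0.062],[0,0,0]]]'
```

```text
[array([-0.0153,  0.0554, -0.0612]), array([ 2.000e-02, -2.000e-02,  5.263e+01])]
time_s: 3.9
position: [0.4774, -0.0163, 0.0922]
orientation: [0.001, 0.604, 0.797, 0.001]
contact_force: [0.1, -0.4, -4.2]
grip_width: 0.0285
grip_force: 89.8
```

```bash
python3 -m creep '[[[-0.003,0.01,0],[0,0,8]],[[-0.006,0.02,0],[0,0,17]],[[-0.009,0.03,0],[0,0,26]],[[-0.012,0.04,0],[0,0,35]],[[-0.0145,0.05,0],[0,0,44]],[[-0.0155,0.0555,0],[0,0,50]],[[-0.0155,0.0555,0],[0,0,52.6]],[[-0.0155,0.0555,0],[0,0,52.6]],[[-0.0155,0.0555,0],[0,0,52.6]]]'
python3 - <<'E'
from h import *
print(rel([.5338,-.0162,.029],np.radians(-37)))
c=read_camera('wrist'); np.save('pics/w2.npy',c,allow_pickle=True)
cv2.imwrite('pics/w2.png',c['frame'][:,:,::-1])
E
```

```text
time_s: 5.03
position: [0.5335, -0.0165, 0.09]
orientation: [-0.0, 0.895, 0.447, -0.0]
contact_force: [0.1, -0.7, -3.3]
grip_width: 0.0289
grip_force: 89.8
[array([0.0004, 0.0001, 0.061 ]), array([-0.02,  0.01,  0.11])]
```

View pics/w2.png

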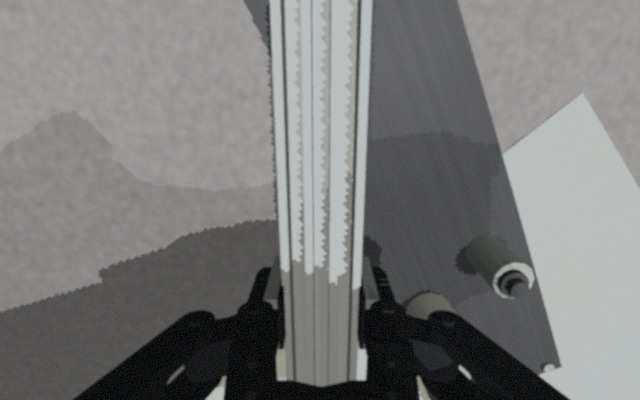

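The bar is held straight with the stop at (513,279); the notch end is out of view. Now I set it down at the slant, 10 mm short of the post.

```bash
python3 -m creep '[[[0,0,0.03],[0,0,0]],[[0,0,0.052],[0,0,0]],[[0,0,0.06],[0,0,0]],[[0,0,0.0605],[0,0,0]],[[0,0,0.0605],[0,0,0]]]'
```

```text
time_s: 5.7
position: [0.5342, -0.0164, 0.0304]
orientation: [0.0, 0.895, 0.446, 0.0]
contact_force: [-0.6, 0.3, -3.0]
grip_width: 0.0284
grip_force: 89.9
```

```bash
python3 -m creep '[[[0,0,0.0005],[0,0,0]],[[0,0,0.0005],[0,0,0]]]'
python3 - <<'E'
from h import *
c=read_camera('top'); cv2.imwrite('pics/crop3.png',cv2.resize(c['frame'][140:230,225:375,::-1],None,fx=5,fy=5,interpolation=cv2.INTER_CUBIC)); np.save('pics/t3.npy',c,allow_pickle=True)
E
```

```text
time_s: 5.95
position: [0.5341, -0.0163, 0.0295]
orientation: [0.0, 0.895, 0.447, 0.0]
contact_force: [-0.3, -0.3, -3.6]
grip_width: 0.0287
grip_force: 89.9
```

View pics/crop3.png

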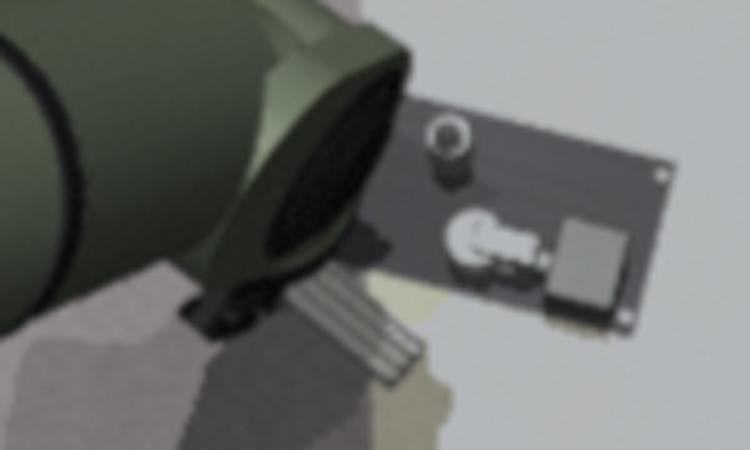

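The arm hides the notch in this view. The bar's far end is at crop (395,370), clear of the roller at (470,238). I feel down for the bench next.

```bash
for i in 1; do python3 -m creep '[[[0,0,0.0006],[0,0,0]],[[0,0,0.0006],[0,0,0]]]'; done; python3 -m creep '[[[0,0,0.0004],[0,0,0]],[[0,0,0.0004],[0,0,0]]]'
```

```text
time_s: 6.25
position: [0.534, -0.0164, 0.0288]
orientation: [-0.0, 0.895, 0.446, 0.0]
contact_force: [-1.2, 0.6, 3.3]
grip_width: 0.0289
grip_force: 90.7
time_s: 6.5
position: [0.534, -0.0164, 0.0288]
orientation: [-0.0, 0.895, 0.446, 0.0]
contact_force: [-4.0, 1.8, 14.9]
grip_width: 0.0288
grip_force: 92.6
```

```bash
python3 -m creep '[[[0,0,-0.0005],[0,0,0]],[[0.002,0,-0.0005],[0,0,0]],[[0.004,0,-0.0005],[0,0,0]],[[0.006,0,-0.0005],[0,0,0]],[[0.006,0,-0.0005],[0,0,0]]]'; python3 -m creep '[[[0.0005,0,0],[0,0,0]],[[0.001,0,0],[0,0,0]],[[0.001,0,0],[0,0,0]]]'
```

```text
time_s: 7.12
position: [0.5375, -0.0121, 0.0288]
orientation: [0.0, 0.895, 0.446, -0.0]
contact_force: [-3.1, -3.3, 4.9]
grip_width: 0.0288
grip_force: 91.2
time_s: 7.5
position: [0.538, -0.0115, 0.0288]
orientation: [0.0, 0.895, 0.446, -0.0]
contact_force: [-3.2, -4.8, 6.1]
grip_width: 0.0285
grip_force: 91.1
```

```bash
python3 -m creep '[[[0,0,-0.0002],[0,0,0]],[[0.0005,0,-0.0002],[0,0,0]],[[0.001,0,-0.0002],[0,0,0]],[[0.001,0,-0.0002],[0,0,0]]]'; python3 -m creep '[[[0.0005,0,0],[0,0,0]],[[0.001,0,0],[0,0,0]],[[0.001,0,0],[0,0,0]]]'
```

```text
time_s: 8.0
position: [0.5388, -0.0098, 0.0289]
orientation: [-0.0, 0.895, 0.446, 0.0]
contact_force: [-0.8, -1.2, -2.2]
grip_width: 0.0284
grip_force: 90.1
time_s: 8.38
position: [0.5393, -0.009, 0.0289]
orientation: [-0.0, 0.895, 0.447, 0.0]
contact_force: [0.1, 0.3, -3.3]
grip_width: 0.0287
grip_force: 90.0
```

```bash
python3 -m creep '[[[0.0004,0,0],[0,0,0]],[[0.0004,0,0],[0,0,0]]]';python3 -m creep '[[[0.0004,0,0],[0,0,0]],[[0.0004,0,0],[0,0,0]]]'
```

```text
time_s: 8.62
position: [0.5396, -0.0088, 0.0289]
orientation: [-0.0, 0.895, 0.446, 0.0]
contact_force: [0.5, 0.4, -2.4]
grip_width: 0.0289
grip_force: 90.0
time_s: 8.88
position: [0.5398, -0.0085, 0.0289]
orientation: [-0.0, 0.895, 0.446, -0.0]
contact_force: [0.0, -0.4, -4.0]
grip_width: 0.0285
grip_force: 90.0
```

```bash
python3 -m creep '[[[0.0004,0,0],[0,0,0]],[[0.0004,0,0],[0,0,0]]]'
```

```text
time_s: 9.12
position: [0.5401, -0.0082, 0.0289]
orientation: [0.0, 0.895, 0.446, 0.0]
contact_force: [-0.9, -0.7, -2.4]
grip_width: 0.0287
grip_force: 90.0
```

```bash
python3 -m creep '[[[0.0003,0,0],[0,0,0]],[[0.0003,0,0],[0,0,0]]]';python3 -m creep '[[[0.0003,0,0],[0,0,0]],[[0.0003,0,0],[0,0,0]]]'
```

```text
time_s: 9.38
position: [0.5402, -0.008, 0.0289]
orientation: [-0.0, 0.895, 0.446, -0.0]
contact_force: [0.3, 1.2, -3.3]
grip_width: 0.0286
grip_force: 90.0
time_s: 9.62
position: [0.5404, -0.0077, 0.0289]
orientation: [0.0, 0.895, 0.446, 0.0]
contact_force: [-0.5, -1.0, -3.3]
grip_width: 0.0288
grip_force: 90.0
```

```bash
python3 -m creep '[[[0.0003,0,0],[0,0,0]],[[0.0003,0,0],[0,0,0]]]'
```

```text
time_s: 9.88
position: [0.5404, -0.0077, 0.0289]
orientation: [0.0, 0.895, 0.446, -0.0]
contact_force: [-2.0, -0.9, -2.5]
grip_width: 0.029
grip_force: 90.0
```

```bash
python3 -m creep '[[[0.0003,0,0],[0,0,0]],[[0.0003,0,0],[0,0,0]]]'
python3 - <<'E'
from h import *
p,r=toolR(); print(np.mean([r.inv().apply(get_obs()['contact_force']) for _ in range(1)],0))
E
```

```text
time_s: 10.12
position: [0.5405, -0.0076, 0.0289]
orientation: [0.0, 0.895, 0.446, -0.0]
contact_force: [-3.3, -4.8, -2.2]
grip_width: 0.0287
grip_force: 90.0
[-5.80467887  0.28079882  2.19421882]
```

Seated: the force in tool axes is (-5.8, 0.3), so both V faces bear. I bring the push to about 10 N and begin the swing, turning about the notch, which lies 150 mm along tool x.

```bash
cat > f.py <<'E'
from h import *
o=get_obs(); p,r=toolR(); y=r.as_matrix()[:,1]; t=r.inv().apply(o['wrist_torque'])
print('tool F',np.round(r.inv().apply(o['contact_force']),1),'T',np.round(t,2),'bar deg',round(np.degrees(np.arctan2(y[1],y[0]))-90,2),'xtool proj notch',np.round((p+r.apply([.1502,0,0]))[:2],4))
E
python3 -m creep '[[[0.0003,0,0],[0,0,0]],[[0.0003,0,0],[0,0,0]]]'; python3 f.py; python3 -m creep '[[[0,0.0013,0],[0,0,-0.5]],[[0,0.0026,0],[0,0,-1]],[[0.0001,0.0039,0],[0,0,-1.5]],[[0.0001,0.0052,0],[0,0,-2]],[[0.0001,0.0052,0],[0,0,-2]]]'; python3 f.py
```

```text
time_s: 10.38
position: [0.5405, -0.0076, 0.0289]
orientation: [0.0, 0.895, 0.446, -0.0]
contact_force: [-4.9, -5.4, -2.0]
grip_width: 0.0288
grip_force: 90.1
tool F [-7.2 -0.6  2. ] T [ 0.03 -1.39 -0.05] bar deg -127.0 xtool proj notch [0.6309 0.1123]
time_s: 11.0
position: [0.5448, -0.0107, 0.0288]
orientation: [0.0, 0.887, 0.462, -0.0]
contact_force: [-4.0, -4.8, -1.2]
grip_width: 0.029
grip_force: 90.0
tool F [-6.2 -0.5  1.2] T [ 0.07 -1.28 -0.02] bar deg -124.99 xtool proj notch [0.6309 0.1124]
```

```bash
python3 -m creep '[[[0.0004,0,0],[0,0,0]],[[0.0004,0.0013,0],[0,0,-0.5]],[[0.0004,0.0026,0],[0,0,-1]],[[0.0004,0.0039,0],[0,0,-1.5]],[[0.0005,0.0052,0],[0,0,-2]],[[0.0005,0.0066,0],[0,0,-2.5]],[[0.0006,0.0079,0],[0,0,-3]],[[0.0006,0.0079,0],[0,0,-3]]]'; python3 f.py
```

```text
time_s: 12.0
position: [0.5514, -0.015, 0.0289]
orientation: [0.0, 0.875, 0.485, -0.001]
contact_force: [-4.6, -7.6, -1.6]
grip_width: 0.0289
grip_force: 90.2
tool F [-8.8  0.1  1.6] T [ 0.07 -1.67 -0.15] bar deg -122.0 xtool proj notch [0.631  0.1124]
```

```bash
python3 -m creep '[[[0.0002,0.0013,0],[0,0,-0.5]],[[0.0002,0.0026,0],[0,0,-1]],[[0.0002,0.0039,0],[0,0,-1.5]],[[0.0003,0.0052,0],[0,0,-2]],[[0.0003,0.0066,0],[0,0,-2.5]],[[0.0004,0.0079,0],[0,0,-3]],[[0.0005,0.0092,0],[0,0,-3.5]],[[0.0006,0.0105,0],[0,0,-4]],[[0.0006,0.0105,0],[0,0,-4]]]'; python3 f.py
```

```text
time_s: 13.12
position: [0.5606, -0.0203, 0.0289]
orientation: [0.0, 0.857, 0.515, -0.001]
contact_force: [-5.5, -7.1, -0.7]
grip_width: 0.0289
grip_force: 90.2
tool F [-8.8 -1.5  0.7] T [ 0.25 -1.84 -0.18] bar deg -118.01 xtool proj notch [0.6311 0.1123]
```

```bash
python3 -m creep '[[[0,0.0013,0],[0,0,-0.5]],[[0,0.0026,0],[0,0,-1]],[[0.0001,0.0039,0],[0,0,-1.5]],[[0.0001,0.0052,0],[0,0,-2]],[[0.0001,0.0052,0],[0,0,-2]]]'; python3 f.py
```

```text
time_s: 13.75
position: [0.5653, -0.0227, 0.0288]
orientation: [0.0, 0.848, 0.53, -0.001]
contact_force: [-4.7, -7.6, -0.6]
grip_width: 0.0288
grip_force: 90.2
tool F [-8.9 -0.9  0.6] T [ 0.19 -1.83 -0.19] bar deg -116.01 xtool proj notch [0.6311 0.1123]
```

```bash
python3 -m creep '[[[0,0.0013,0],[0,0,-0.5]],[[0,0.0026,0],[0,0,-1]],[[0,0.0039,0],[0,0,-1.5]],[[0,0.0039,0],[0,0,-1.5]]]'; python3 f.py
```

```text
time_s: 14.25
position: [0.5684, -0.0241, 0.0288]
orientation: [-0.0, 0.841, 0.541, -0.001]
contact_force: [-7.5, -6.4, 1.8]
grip_width: 0.0287
grip_force: 90.6
tool F [-8.9 -4.2 -1.8] T [ 0.82 -1.72  0.21] bar deg -114.54 xtool proj notch [0.6308 0.1125]
```

```bash
python3 -m creep '[[[0,0.0014,0],[0,0,-0.5]],[[0,0.0027,0],[0,0,-1]],[[0,0.0041,0],[0,0,-1.5]],[[0,0.0041,0],[0,0,-1.5]]]'; python3 f.py
```

```text
time_s: 14.75
position: [0.5724, -0.0259, 0.0289]
orientation: [0.0, 0.834, 0.552, -0.001]
contact_force: [-6.1, -6.2, 0.0]
grip_width: 0.029
grip_force: 90.4
tool F [-8.1 -3.1  0. ] T [ 0.5  -1.62 -0.13] bar deg -113.01 xtool proj notch [0.6312 0.1124]
```

```bash
python3 -m creep '[[[0,0.0013,0],[0,0,-0.5]],[[0,0.0026,0],[0,0,-1]],[[0,0.0039,0],[0,0,-1.5]],[[0,0.0039,0],[0,0,-1.5]]]'; python3 f.py
```

```text
time_s: 15.25
position: [0.5763, -0.0274, 0.0289]
orientation: [0.0, 0.827, 0.563, -0.001]
contact_force: [-5.0, -6.9, -1.2]
grip_width: 0.0287
grip_force: 90.1
tool F [-8.3 -2.1  1.2] T [ 0.29 -1.56 -0.24] bar deg -111.5 xtool proj notch [0.6313 0.1123]
```

```bash
python3 -m creep '[[[0,0.0013,0],[0,0,-0.5]],[[0,0.0026,0],[0,0,-1]],[[0,0.0039,0],[0,0,-1.5]],[[0,0.0039,0],[0,0,-1.5]]]'; python3 f.py
```

```text
time_s: 15.75
position: [0.5799, -0.0288, 0.0288]
orientation: [0.0, 0.819, 0.574, -0.001]
contact_force: [-3.3, -7.0, -1.4]
grip_width: 0.0288
grip_force: 90.1
tool F [-7.7 -0.7  1.4] T [ 0.29 -1.47 -0.18] bar deg -110.0 xtool proj notch [0.6313 0.1123]
```

```bash
python3 -m creep '[[[-0.0002,0.0013,0],[0,0,-0.5]],[[-0.0002,0.0026,0],[0,0,-1]],[[-0.0002,0.0039,0],[0,0,-1.5]],[[-0.0001,0.0052,0],[0,0,-2]],[[-0.0001,0.0052,0],[0,0,-2]]]'; python3 f.py
```

```text
time_s: 16.38
position: [0.5849, -0.0305, 0.0289]
orientation: [0.0, 0.809, 0.588, -0.0]
contact_force: [-2.6, -6.0, -0.7]
grip_width: 0.0289
grip_force: 90.1
tool F [-6.5 -0.6  0.7] T [ 0.3  -1.24 -0.16] bar deg -107.99 xtool proj notch [0.6313 0.1124]
```

```bash
python3 -m creep '[[[0,0.0013,0],[0,0,-0.5]],[[0,0.0026,0],[0,0,-1]],[[0,0.0039,0],[0,0,-1.5]],[[0,0.0052,0],[0,0,-2]],[[0,0.0052,0],[0,0,-2]]]'; python3 f.py
```

```text
time_s: 17.0
position: [0.5899, -0.032, 0.0289]
orientation: [0.0, 0.799, 0.602, -0.0]
contact_force: [-3.4, -5.0, -1.0]
grip_width: 0.0287
grip_force: 90.1
tool F [-5.7 -1.9  1. ] T [ 0.26 -1.16 -0.16] bar deg -105.99 xtool proj notch [0.6313 0.1123]
```

```bash
python3 -m creep '[[[0.0001,0.0013,0],[0,0,-0.5]],[[0.0001,0.0026,0],[0,0,-1]],[[0.0002,0.0039,0],[0,0,-1.5]],[[0.0002,0.0039,0],[0,0,-1.5]]]'; python3 f.py
```

```text
time_s: 17.5
position: [0.5938, -0.0331, 0.0289]
orientation: [0.0, 0.791, 0.612, -0.0]
contact_force: [-1.4, -5.9, -1.3]
grip_width: 0.0289
grip_force: 90.0
tool F [-6.   0.1  1.3] T [ 0.1  -1.3  -0.24] bar deg -104.49 xtool proj notch [0.6314 0.1123]
```

```bash
python3 -m creep '[[[0.0001,0.0008,0],[0,0,-0.3]],[[0.0001,0.0013,0],[0,0,-0.5]],[[0.0001,0.0013,0],[0,0,-0.5]]]'; python3 f.py
```

```text
time_s: 17.88
position: [0.5951, -0.0334, 0.0289]
orientation: [0.0, 0.788, 0.616, -0.0]
contact_force: [-2.1, -6.9, -2.2]
grip_width: 0.0287
grip_force: 90.0
tool F [-7.2 -0.3  2.3] T [ 0.08 -1.39 -0.34] bar deg -103.99 xtool proj notch [0.6314 0.1124]
```

```bash
python3 -m creep '[[[0,0.0008,0],[0,0,-0.3]],[[0,0.0011,0],[0,0,-0.4]],[[0,0.0011,0],[0,0,-0.4]]]'; python3 f.py
```

```text
time_s: 18.25
position: [0.5962, -0.0337, 0.0289]
orientation: [0.0, 0.786, 0.619, -0.0]
contact_force: [-0.6, -7.2, -2.5]
grip_width: 0.0286
grip_force: 90.0
tool F [-7.1  1.1  2.5] T [ 0.   -1.4  -0.38] bar deg -103.59 xtool proj notch [0.6315 0.1123]
```

```bash
python3 -m creep '[[[0,0.0005,0],[0,0,-0.2]],[[0,0.0008,0],[0,0,-0.3]],[[0,0.0008,0],[0,0,-0.3]]]'; python3 f.py
```

```text
time_s: 18.62
position: [0.5966, -0.0338, 0.0289]
orientation: [0.0, 0.784, 0.62, -0.0]
contact_force: [-4.1, -5.6, 0.3]
grip_width: 0.029
grip_force: 90.3
tool F [-6.4 -2.7 -0.3] T [ 0.49 -1.28 -0.08] bar deg -103.3 xtool proj notch [0.6312 0.1124]
```

At -103.3° the side force jumps from 1.1 to -2.7 N, where the stop was predicted at -103.2°. I check by eye before letting go.

Run:
```python
from h import *
c=read_camera('top'); w=read_camera('wrist')
a=cv2.resize(c['frame'][150:220,290:370,::-1],None,fx=5,fy=5,interpolation=cv2.INTER_CUBIC)
b=cv2.resize(w['frame'][225:400,240:440,::-1],None,fx=2,fy=2)
cv2.imwrite('pics/chk.png',np.hstack([a,b]))
```

```text
(no output)
```

View pics/chk.png

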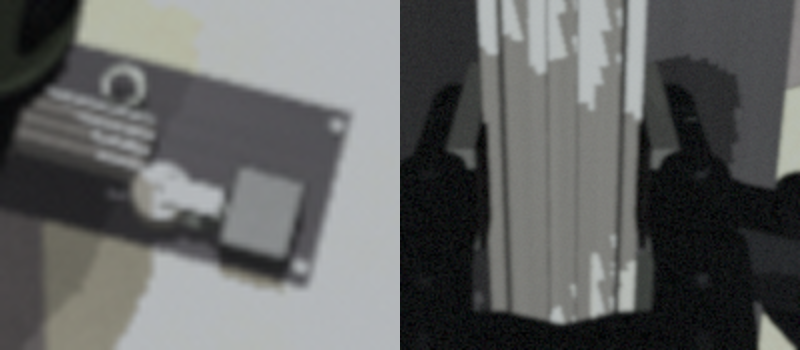

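The bar's side lies against the stop, crop (122,85), with the roller (158,190) behind its lower corner. I let go, then rise.

```bash
python3 -m creep '[[[0,0,0],[0,0,0]],[[0,0,0],[0,0,0]],[[0,0,0],[0,0,0]],[[0,0,0],[0,0,0]],[[0,0,0],[0,0,0]]]' 0; python3 f.py
```

```text
time_s: 19.35
position: [0.597, -0.0329, 0.0289]
orientation: [-0.0, 0.784, 0.621, 0.0]
contact_force: [-0.2, 0.1, 0.2]
grip_width: 0.0851
grip_force: 0.0
tool F [ 0.  -0.2 -0.2] T [-0.01 -0.07 -0.03] bar deg -103.27 xtool proj notch [0.6315 0.1133]
```

```bash
python3 -m creep '[[[0,0,-0.02],[0,0,0]],[[0,0,-0.06],[0,0,0]],[[0,0,-0.12],[0,0,0]],[[0,0,-0.18],[0,0,0]],[[0,0,-0.22],[0,0,0]],[[0,0,-0.22],[0,0,0]]]' 0
python3 - <<'E'
from h import *
c=read_camera('wrist'); np.save('pics/w9.npy',c,allow_pickle=True)
cv2.imwrite('pics/w9.png',c['frame'][:,:,::-1]); print(get_obs()['contact_force'])
P=cloud(c).reshape(-1,3)
E
```

```text
time_s: 20.1
position: [0.598, -0.0332, 0.253]
orientation: [0.001, 0.784, 0.621, 0.002]
contact_force: [-0.2, 0.1, -0.5]
grip_width: 0.0855
grip_force: 0.0
[ 0.34041878 -0.8457929  -1.39096772]
```

View pics/w9.png

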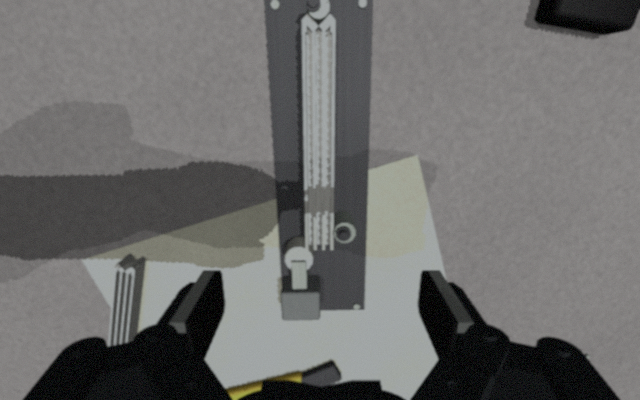

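The notch is on the post bush (319,10), the bar's side is against the stop (345,233), and the roller (298,258) sits behind its corner. The gripper is clear, so I hand in.

```bash
python3 -c "
from cell import finish_job
print(finish_job())"
```

```text
the job is handed in; nothing more can be done
None
```

The middle-sized bar is loaded and handed in at about 20 s: its notch is on the post, its side rests on the stop with the roller behind the corner, the gripper is clear, and nothing else was touched; the arm's push read about 6–9 N through the swing, plus the roller's spring.

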